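# Flip a coaster blank onto the coating board

## Robot

A 7-joint arm with a two-finger parallel gripper is mounted at the origin on the work surface. World frame = base frame: x ahead of the robot, y to its left, z up, the work surface at z = 0. Lengths are in m, angles in degrees, forces in N, time in s.
With the tool pointing down it reaches from about 0.4 to 0.9 m from the base axis. Payload 5.6 kg.
Tool frame: the origin (TCP) lies midway between the tips of the shut fingers; the grasp point (between the pads) lies arm.pinch_z behind it (arm.pinch_z is the distance from the TCP to the grasp point, in m); z points along the fingers, y is the line along which they close (so a half turn about z gives the same grasp; the last joint's range is limited). The gripper opens to 92 mm and grips with 3 to 60 N. Pads are 20 mm wide; open, the fingers measure 128 mm over their backs; the gripper's body (75 mm by 189 mm) begins 69 mm behind the grasp point.
Start: joints at [-79.297, 26.786, -0.665, 91.828, 0.344, 61.387, -3.226], TCP at [0.148, 0.633, 0.194] pointing down, gripper open.
Joint ranges: [-144.91, 144.91], [-17.63, 115.5], [-89.93, 88.59], [15.96, 139.68], [-74.01, 254.01], [8.47, 105.57], [-167.45, 167.45]. Speed limits (degrees/s): [147.25, 147.25, 180, 180, 180, 180, 180].

## Interface

Orientations are given as [roll, pitch, yaw] about the fixed x, y, z axes, in that order (R = Rz(yaw) Ry(pitch) Rx(roll)).
In Python, from station import arm gives the robot as it stands. Calls block until the motion is done:
- arm.movep(position, orientation): joint-space move of the TCP to a pose.
- arm.move_straight(position, rotation=None, max_speed=0.15): straight line of the TCP; rotation=None keeps the orientation; max_speed is the mean speed in m/s.
- arm.movej(angles): joint-space move.
- arm.gripper_to(opening, effort=None): finger opening in m; effort is the grip in N (None keeps the last); returns when the fingers have stopped.
- arm.wait(seconds).
- arm.inverse_kinematics(position, orientation): joint angles nearest the present ones, or None.
- arm.state(): the state.
- arm.read_camera(name): name is "scene" or "top" or "wrist"; returns a dict with "pixels" (384x512x3 uint8, blue, green, red), "vertical_fov" (degrees; the focal length in pixels is half the picture's height over the tangent of half this angle, whatever the lens; pixels are square), "cx", "cy" (the principal point, pixels), "distortion" ([k1, k2, p1, p2, k3] as OpenCV has them; the pictures are not rectified), "R" (3x3) and "t" (3): a world point X has camera coordinates R X + t. Camera axes: x right, y down, z forward; pixel columns grow to the right and rows downward; lengths in m; the calibration is good to about 2 mm. A picture is of the moment at which its call begins. There is no depth.
A pose or a line that the arm cannot do raises arm.MotionError and nothing moves.
- arm.hand_in(): hands the job in; it is judged then, once.
The state is a dict: "time": time; "joint_positions": joint angles; "qvel": joint speeds; "effort": joint torques, N m; "position": TCP position; "tool_rot": TCP orientation; "contact_force": force on the tool from outside, world axes, zero at the start; "moment": the same for the moment, N m; "opening": finger opening in m; "gripper_force": force on a finger pad.
Only numpy, scipy, OpenCV 4.12 (cv2) and the standard library are available. Lean on these libraries where they do the work, as an engineer would, in place of code of your own. Each camera call takes 0.05 s, during which the arm holds its last target. There are 200 camera calls.

## Task

The underside of the square wooden coaster blank has to be coated next: turn the coaster over, feet up, onto the raised plywood board without picking it up. Push it flat across the table with the fingertips until the board's edge stops it, tip it up on the edge that meets the board until it stands there, then push it on over so that it comes to rest flat on the board with its four feet pointing up; it may overhang the edge a little. Leave all the pots, bottles and other things where they stand.

Things in the scene. Friction and masses are not known exactly. Their poses are not given: they have to be found in the camera images.
- coaster: Loose square blank of pale wood, 96 x 96 mm, plate 8 mm thick, on four rubber feet (14 mm across, 6 mm high, at own x, y = +-34 mm); 14 mm high in all, 60 to 130 g. Starts on the table, feet down, right (-y) of the board. Origin: its centre at the level of the feet's bottoms. Own z: from feet to smooth face (up at the start, down when flipped); own y: towards the board, within 0.3 rad.
- coaster_mid (a point): Centre of the coaster's plate, 10 mm along its own z from the origin (10 mm over the table at the start, 20 mm when it lies flipped on the board).
- coaster_lead (a point): Middle of the plate's edge that faces the board at the start (48 mm along own +y from coaster_mid). On this edge it is to stand.
- coaster_trail (a point): Middle of the other plate edge (48 mm along own -y from coaster_mid): it is pushed, comes up, goes over and ends farthest onto the board. The plate's underside is 6 mm over the table at the start, so fingertips lowered to 3 mm over the table meet its lower rim.
- board: Raised plywood board, fixed to the table, 300 mm along its own x, 260 mm along its own y, 16 mm thick. Origin: centre of its underside, on the table. Own z up. The edge to use is its long upright side at own y = -130 mm, facing the coaster (-y, to the robot's right). The 130 mm of the board next to that edge are empty.
- board_edge (a point): Middle of the upper rim of the board's edge that faces the coaster (own x = 0, y = -130, z = 16 mm of the board).
- pot_a: Bystander: small paint jar, 42 mm across, 42 mm high, standing on the far half of the board. Origin under its centre.
- pot_b: Bystander: second paint jar like pot_a, also on the far half of the board.
- tape: Bystander: roll of yellow tape lying flat on the table, 100 mm across, 25 mm high, to the far right of the coaster. Origin under its centre.
- jar: Bystander: glass jar with lid, 76 mm across, 90 mm high, on the table to the right of the coaster. Origin under its centre.
- cup: Bystander: plastic mixing cup, 68 mm across, 85 mm high, to the right of the coaster. Origin under its centre.
- flask: Bystander: small blue paint bottle, 48 mm across, 120 mm high, to the right of the coaster. Origin under its centre.
- disc: Bystander: round wooden blank, 100 mm across, 9 mm thick, flat on the table near the robot. Origin under its centre.
Things that resemble listed ones, but are neither listed nor needed, are in the scene too. There is more than one size of the coaster; the one meant has the size given above.

How it is judged:
By the outcome, as a careful person would: the job done as asked, in the order asked, and still so for the second after the job is handed in, with the robot touching nothing.
It also fails if it takes over 45 s, if anything falls off the work surface, if the arm or the gripper's body presses on something with over 40 N, if the wrist force passes 120 N, or if a joint passes its speed limit or range.

## Working session

There is one attempt and no reset: what is moved stays moved. The work goes in short steps, each a Python script; the robot and the scene stay as the last script left them, time stands still between calls to the robot, and variables do not carry over. Pictures are saved under pics/ and viewed, at most 10 in all, crops included, and the job is handed in when it is done.

```bash
ls; mkdir -p pics
python3 - <<'E'
from station import arm
import cv2,numpy as np
for n in("top","scene"):
    c=arm.read_camera(n);cv2.imwrite(f"pics/{n}0.png",c["pixels"])
    print(n,c["vertical_fov"],c["cx"],c["cy"],c["distortion"],np.round(c["R"],3).tolist(),np.round(c["t"],3))
s=arm.state();print(s["time"],s["tool_rot"],arm.pinch_z,s["contact_force"])
E
```

```text
pics
top 48.62507111094486 262.8841138344728 186.56953293804705 [0.01198421 0.         0.         0.         0.        ] [[-0.029, -0.999, -0.017], [-0.997, 0.03, -0.071], [0.071, 0.015, -0.997]] [-1.000e-03  5.590e-01  1.132e+00]
scene 47.20407958341687 262.00094645796185 190.25323053960764 [-0.17045183  0.          0.          0.          0.        ] [[0.433, 0.901, 0.005], [0.653, -0.31, -0.691], [-0.621, 0.302, -0.723]] [-0.211 -0.321  1.423]
0.1 [-1.79910146e+02  1.07255362e-02  1.66832480e+02] 0.0187 [-1.12426696 -0.29196809  0.49161814]
```

View pics/top0.png

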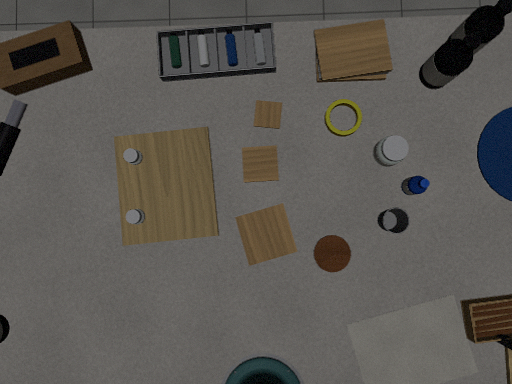

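View pics/scene0.png

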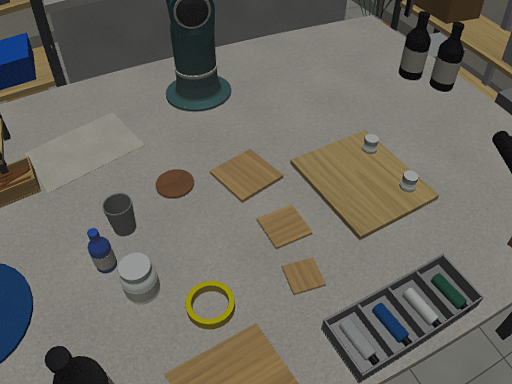

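The top view shows three square blanks at about (268,114), (260,163) and (266,234). The middle one is about 36 px wide, which is about 96 mm. The board spans columns 117–217, with its jars on the far (left) side. Next I'll measure both from the top camera.

```bash
cat > h.py <<'E'
from station import arm
import cv2,numpy as np
def ray(c,px,z):
    f=c["pixels"].shape[0]/2/np.tan(np.radians(c["vertical_fov"]/2))
    K=np.array([[f,0,c["cx"]],[0,f,c["cy"]],[0,0,1]])
    u=cv2.undistortPoints(np.float64(px).reshape(-1,1,2),K,np.array(c["distortion"])).reshape(-1,2)
    R=np.array(c["R"]);t=np.array(c["t"])
    d=np.c_[u,np.ones(len(u))]@R; C=-R.T@t
    return C+d*((z-C[2])/d[:,2])[:,None]
def snap(n,name):
    c=arm.read_camera(n);cv2.imwrite(f"pics/{name}.png",c["pixels"]);return c
def wood(c,lo=(8,60,60),hi=(25,255,255)):
    m=cv2.inRange(cv2.cvtColor(c["pixels"],cv2.COLOR_BGR2HSV),lo,hi)
    return cv2.morphologyEx(m,cv2.MORPH_OPEN,np.ones((3,3)))
E
python3 - <<'E'
from h import *
c=arm.read_camera("top");s=arm.read_camera("scene")
for c,n in((c,"top"),(s,"scene")):
  m=wood(c)
  for k in cv2.findContours(m,cv2.RETR_EXTERNAL,cv2.CHAIN_APPROX_NONE)[0]:
    if cv2.contourArea(k)<400:continue
    P=ray(c,k.reshape(-1,2),0.015)
    r=cv2.minAreaRect((P[:,:2]*1000).astype(np.float32))
    print(n,np.mean(k.reshape(-1,2),0).round(),np.round(r[0],1),np.round(r[1],1),round(r[2],1),np.round(cv2.boxPoints(r)).tolist())
E
```

```text
top [266. 234.] [430.5 -21.2] [136.1 135.9] 14.7 [[347.0, 27.0], [382.0, -104.0], [514.0, -70.0], [479.0, 62.0]]
top [260. 163.] [622.7 -10.7] [96.7 95.4] 1.5 [[573.0, 36.0], [576.0, -60.0], [672.0, -57.0], [670.0, 38.0]]
top [165. 186.] [570.7 248.5] [300.  261.7] 4.4 [[411.0, 367.0], [431.0, 107.0], [730.0, 130.0], [710.0, 390.0]]
top [267. 114.] [759.  -35.6] [72.  73.8] 82.8 [[718.0, -67.0], [791.0, -76.0], [800.0, -5.0], [727.0, 5.0]]
top [37. 54.] [950.6 609.6] [126.2 239.6] 17.1 [[855.0, 705.0], [926.0, 477.0], [1046.0, 514.0], [976.0, 743.0]]
top [353.  49.] [ 932.9 -277. ] [145.1 198.2] 6.9 [[849.0, -187.0], [873.0, -384.0], [1017.0, -367.0], [993.0, -170.0]]
scene [233. 366.] [ 905.  -264.9] [144.6 199.8] 6.9 [[821.0, -174.0], [845.0, -373.0], [989.0, -355.0], [965.0, -157.0]]
scene [303. 275.] [765.6 -36.9] [73.8 74.9] 82.6 [[724.0, -69.0], [798.0, -78.0], [807.0, -5.0], [733.0, 5.0]]
scene [284. 226.] [627.1 -11.4] [100.3  97.2] 1.6 [[576.0, 36.0], [578.0, -61.0], [679.0, -59.0], [676.0, 39.0]]
scene [174. 183.] [ 382. -198.] [97.2 97.1] 64.7 [[317.0, -221.0], [405.0, -263.0], [447.0, -175.0], [359.0, -133.0]]
scene [ 16. 182.] [ 181.3 -595.8] [165.1 110.4] 5.6 [[94.0, -549.0], [105.0, -659.0], [269.0, -643.0], [258.0, -533.0]]
scene [246. 174.] [432.3 -20.2] [143.2 141. ] 14.8 [[345.0, 30.0], [381.0, -107.0], [519.0, -70.0], [483.0, 66.0]]
scene [366. 180.] [576. 247.] [308.5 268.8] 4.4 [[412.0, 369.0], [432.0, 101.0], [740.0, 125.0], [720.0, 393.0]]
scene [30. 79.] [-423.5 -536.3] [366.3 198. ] 0.2 [[-607.0, -438.0], [-606.0, -636.0], [-240.0, -635.0], [-241.0, -437.0]]
scene [487.  44.] [ 117.8 1212.6] [227.4 558.8] 39.7 [[-148.0, 1355.0], [209.0, 925.0], [384.0, 1070.0], [27.0, 1500.0]]
```

```bash
cat >> h.py <<'E'
from scipy.spatial.transform import Rotation as Ro
yaw=np.radians(4.4)
U=np.array([np.cos(yaw),np.sin(yaw),0]);V=np.array([-np.sin(yaw),np.cos(yaw),0]);Z=np.array([0,0,1.])
BC=np.array([.571,.2485,0]); E0=BC-.130*V          # board edge middle
E0=E0+U*((np.array([.6227,-.0107,0])-E0)@U)        # on the edge, opposite the coaster
def pose(v,w,a=0,u=0,sgn=1):
    "TCP at local v,w; fingers leaning: tips forward (+v) by a degrees"
    f=np.cos(np.radians(a))*V+np.sin(np.radians(a))*Z
    z=np.sin(np.radians(a))*V-np.cos(np.radians(a))*Z
    x=f*sgn
    R=np.c_[x,np.cross(z,x),z]
    return (E0+u*U+v*V+w*Z).tolist(), Ro.from_matrix(R).as_euler('xyz',degrees=True).tolist()
def go(v,w,a=0,sp=.1,u=0,sgn=1):
    p,o=pose(v,w,a,u,sgn); arm.move_straight(p,o,sp); return st()
def st():
    s=arm.state();d=np.array(s["position"])-E0;F=np.array(s["contact_force"])
    return np.round([s["time"],d@V*1000,d[2]*1000,F@V,F[2],F@U],1)
E
python3 - <<'E'
from h import *
q0=np.array(arm.state()["joint_positions"])
print(((np.array([.6227,-.0107,0])-E0)@V))
for sg in(1,-1):
  for v,w,a in((-.27,.1,0),(-.1,.003,0),(-.02,.09,0),(.06,.05,0),(-.02,.09,20)):
    q=arm.inverse_kinematics(*pose(v,w,a,0,sg)); print(sg,v,None if q is None else np.round(q).tolist())
E
```

```text
-0.13240244713137425
1 -0.27 [-26.0, 43.0, 54.0, 99.0, -39.0, 59.0, 46.0]
1 -0.1 [-26.0, 41.0, 28.0, 104.0, -27.0, 42.0, 22.0]
1 -0.02 [-37.0, 34.0, 33.0, 102.0, -23.0, 51.0, 11.0]
1 0.06 [-41.0, 38.0, 30.0, 101.0, -24.0, 47.0, 5.0]
1 -0.02 [-23.0, 35.0, 29.0, 103.0, -44.0, 58.0, 35.0]
-1 -0.27 [-35.0, 59.0, 77.0, 99.0, -60.0, 74.0, -120.0]
-1 -0.1 [-51.0, 68.0, 76.0, 106.0, -72.0, 72.0, -127.0]
-1 -0.02 [34.0, 60.0, -76.0, 97.0, 60.0, 75.0, 129.0]
-1 0.06 [-12.0, 36.0, -11.0, 99.0, 9.0, 46.0, 158.0]
-1 -0.02 [-44.0, 50.0, 64.0, 104.0, -66.0, 76.0, -130.0]
```

Run:
```python
from h import *
arm.gripper_to(0,20)
arm.movep(*pose(-.215,.12)); print(st())
print(go(-.215,.004,sp=.15))
print(go(-.115,.004,sp=.07))
v=-.115
while v<-.085:
    v+=.0015; s=go(v,.004,sp=.05); print(s)
    if abs(s[3])>8: break
snap("top","top1"); c=snap("scene","scene1")
cv2.imwrite("pics/s1c.png",cv2.resize(c["pixels"][120:300,200:400],None,fx=3,fy=3))
```

```text
[ 4.600e+00 -2.139e+02  1.199e+02  6.000e-01  1.000e-01 -1.100e+00]
[ 5.500e+00 -2.154e+02  4.800e+00 -1.000e-01  1.000e+00  2.000e-01]
[   7.1 -115.7    4.    -0.2   -0.     0.3]
[   7.4 -113.6    4.     0.8   -0.    -0. ]
[   7.6 -111.9    4.     0.2    0.5   -0.9]
[   7.9 -110.3    4.    -0.8   -0.3    0.3]
[ 8.100e+00 -1.088e+02  4.000e+00  6.000e-01 -1.000e-01  0.000e+00]
[   8.4 -107.3    4.    -0.2    0.2    1.2]
[   8.6 -105.8    4.    -0.5    0.6   -0.4]
[   8.9 -104.3    4.    -0.7   -0.6    0. ]
[   9.1 -102.8    4.     0.3   -0.3   -0. ]
[ 9.400e+00 -1.013e+02  4.000e+00  1.000e-01  2.000e-01  0.000e+00]
[  9.6 -99.8   4.    0.2  -0.7   1.4]
[  9.9 -98.3   4.   -0.7  -0.2  -0.2]
[ 10.1 -96.9   4.   -0.   -1.    0.1]
[ 10.4 -95.3   4.    0.6   1.3   0.6]
[ 10.6 -93.8   4.    0.5   0.3  -0.6]
[ 10.9 -92.4   4.   -0.    0.2  -0.8]
[ 11.1 -90.8   4.   -0.2  -0.5   0.7]
[ 11.4 -89.3   4.   -0.    0.4  -0.1]
[ 11.6 -87.8   4.    0.1  -0.4   1.1]
[ 11.9 -86.3   4.    0.1   0.1   0.4]
[ 12.1 -84.8   4.    0.8  -0.1   0.1]
```

View pics/s1c.png

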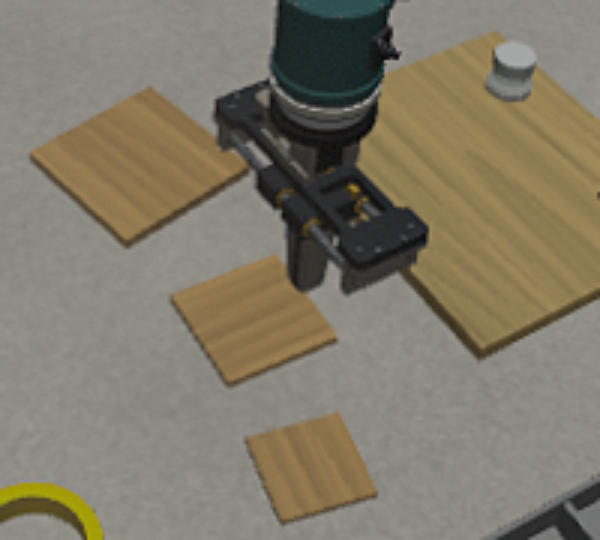

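The crop shows the coaster apparently unmoved, with the fingers near its board-side edge. I'll check this against the top picture and the gripper state.

Run:
```python
from h import *
s=arm.state();print(s["position"],s["tool_rot"],s["opening"],s["joint_positions"],st(),E0)
c=arm.read_camera("top")
m=wood(c)
for k in cv2.findContours(m,cv2.RETR_EXTERNAL,cv2.CHAIN_APPROX_NONE)[0]:
    if cv2.contourArea(k)<200:continue
    P=ray(c,k.reshape(-1,2),0.015); r=cv2.minAreaRect((P[:,:2]*1000).astype(np.float32)); print(np.round(r[0]),np.round(r[1]),r[2])
cv2.imwrite("pics/t1c.png",cv2.resize(c["pixels"][100:270,100:320],None,fx=3,fy=3))
```

```text
[0.61905155 0.0365685  0.00400171] [-1.79999393e+02  1.01298528e-03  9.44014532e+01] 0.00029432995855783973 [-36.42075703  44.64125595  42.0536119  104.82573454 -40.33190325
  46.65132725  30.90942604] [ 12.2 -85.    4.    0.6  -0.5   0.4] [0.61254221 0.12131222 0.        ]
[ 188. -611.] [104. 112.] 5.451540470123291
[ 375. -198.] [96. 96.] 88.40213012695312
[460. 131.] [60. 44.] 4.6565842628479
[431. -21.] [136. 136.] 14.685395240783691
[623. -23.] [97. 71.] 1.628056526184082
[571. 250.] [300. 260.] 4.400672912597656
[759. -36.] [72. 74.] 82.54789733886719
[951. 609.] [126. 240.] 17.130985260009766
[ 933. -277.] [145. 199.] 6.857882499694824
```

View pics/t1c.png

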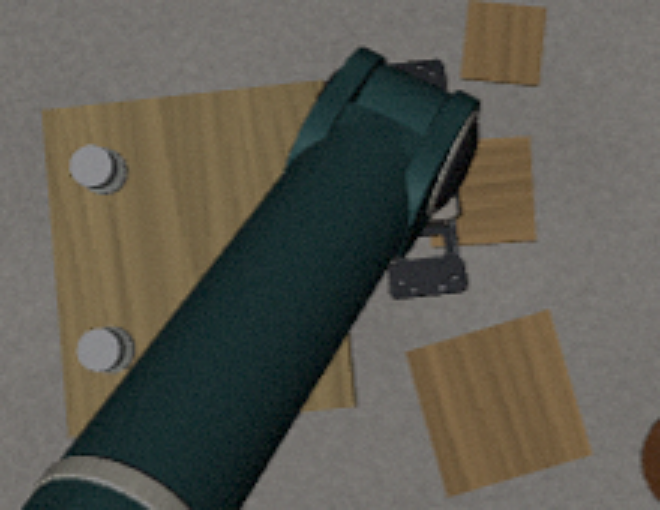

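Run:
```python
from h import *
c=snap("scene","scene2")
f=192/np.tan(np.radians(c["vertical_fov"]/2));K=np.array([[f,0,c["cx"]],[0,f,c["cy"]],[0,0,1]])
R=np.array(c["R"])
T=np.array(arm.state()["position"])
pts=np.array([T+[0,0,z] for z in(0,.01,.02,.03,.05)]+[T+.01*V,T-.01*V])
p=cv2.projectPoints(pts,cv2.Rodrigues(R)[0],np.array(c["t"]),K,np.array(c["distortion"]))[0].reshape(-1,2)
print(p.round(1))
im=cv2.resize(c["pixels"][170:260,250:350],None,fx=6,fy=6,interpolation=cv2.INTER_CUBIC)
cv2.imwrite("pics/s2c.png",np.clip(im*1.5,0,255).astype(np.uint8))
```

```text
[[299.8 219.1]
 [300.1 216.4]
 [300.4 213.6]
 [300.7 210.8]
 [301.3 205.1]
 [303.3 217.5]
 [296.3 220.7]]
```

View pics/s2c.png

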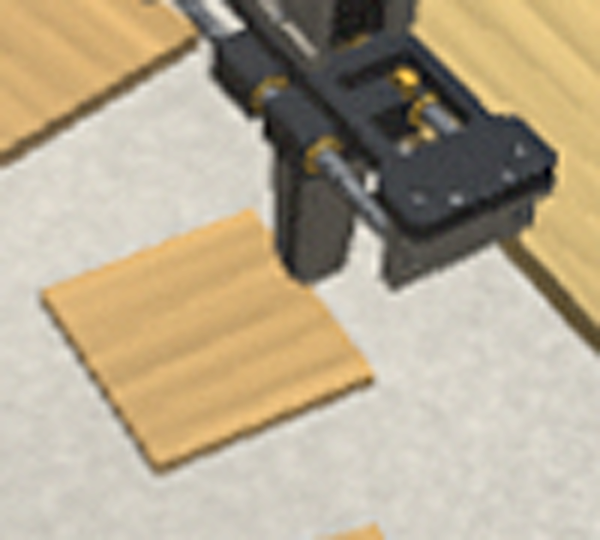

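The fingers' visible lower end sits at about (301,217). For a tip 4 mm over the table, it should be near (299,224). So the real tips look about 25 mm higher than the reported TCP and passed over the coaster. I'll probe the clear strip of table between coaster and board to find the real tip height.

Run:
```python
from h import *
print(arm.state()["opening"])
print(go(-.042,.004,sp=.1))
w=.004
try:
  while w>-.04:
    w-=.003; s=go(-.042,w,sp=.05); print(s)
    if abs(s[4])>4: break
except arm.MotionError as e: print(e)
```

```text
0.00016368837109325492
[ 12.9 -41.7   4.    0.1   0.5   0.3]
[ 13.2 -42.9   0.8  -0.2   0.9  -0.2]
[ 13.4 -42.3  -2.3   0.4  -0.4  -0.4]
[ 13.6 -42.   -5.2  -0.1  -0.4   0.5]
[ 13.9 -42.   -8.2   0.6  -0.5   0.1]
[ 14.2 -42.  -11.2   0.9  -1.    0.3]
[ 14.4 -42.  -14.2   0.   -0.4   0.1]
[ 14.6 -42.  -17.2   0.5   0.9  -0.7]
[ 14.9 -42.1 -19.7  -0.3   2.6   0.4]
[ 15.2 -42.  -19.8   0.8  25.7  -8. ]
```

The table stops the fingers at TCP z ≈ −19.5 mm, so the real tips are about 19.5 mm short of the reported TCP, about `pinch_z`. I'll correct for this and redo the push.

```bash
cat >> h.py <<'E'
D=.0195   # real tips lie this far behind the reported TCP
_pose=pose
def pose(v,w,a=0,u=0,sgn=1):
    p,o=_pose(v,w,a,u,sgn)
    z=Ro.from_euler('xyz',o,degrees=True).as_matrix()[:,2]
    return (np.array(p)+D*z).tolist(),o
E
python3 - <<'E'
from h import *
go(-.042,.035,sp=.2)
go(-.212,.035,sp=.25); print(go(-.212,.003,sp=.12))
print(go(-.110,.003,sp=.07))
v=-.110
while v<-.085:
    v+=.002; s=go(v,.003,sp=.05); print(s)
    if abs(s[3])>6: break
c=arm.read_camera("scene")
cv2.imwrite("pics/s3c.png",cv2.resize(c["pixels"][130:260,230:390],None,fx=4,fy=4,interpolation=cv2.INTER_CUBIC))
E
```

```text
[ 1.670e+01 -2.107e+02 -1.760e+01 -2.000e-01  2.000e-01  3.000e-01]
[ 1.840e+01 -1.103e+02 -1.660e+01 -1.000e-01 -2.000e-01  3.000e-01]
[  18.6 -108.1  -16.5   -0.2    0.6   -0.6]
[  18.8 -106.4  -16.4   -1.1   -0.7    1.3]
[  19.1 -106.1  -16.1   -5.1   -0.2    2.6]
[  19.4 -106.1  -15.9   -7.4   -1.     1.3]
```

View pics/s3c.png

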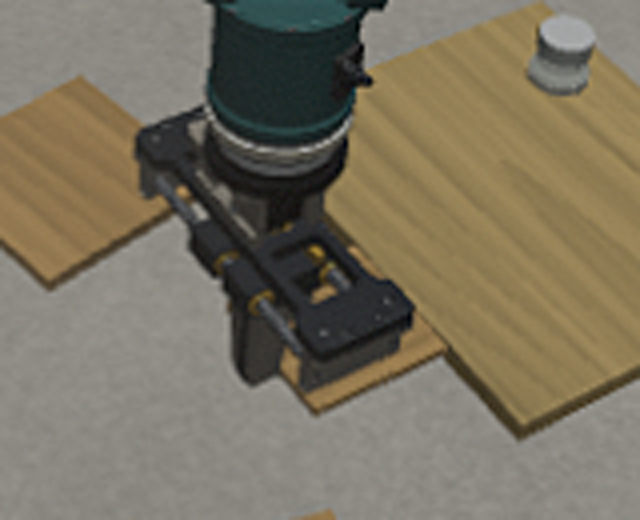

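Flush against the board: contact force is rising, and v = −106 mm matches 96 mm plus the 10 mm half finger. Now I'll tip it up.

Run:
```python
from h import *
for th in (0,4,8,13,19,27,37,48,60,73,86):
    t=np.radians(th);s,c=np.sin(t),np.cos(t)
    Lz=max(6*c-7*s,0); Ty=-8*s-96*c; Tz=Lz+96*s
    press=max(1.,7-th*.15); over=3+10*th/90
    r=go((Ty-10+press)/1000,(Tz-over)/1000,sp=.06); print(th,round(Ty-10,1),r)
    if 0<th<25 and r[3]>-1.5: print("slip?");break
c=arm.read_camera("scene")
cv2.imwrite("pics/s4c.png",cv2.resize(c["pixels"][130:260,230:390],None,fx=4,fy=4,interpolation=cv2.INTER_CUBIC))
```

```text
0 -106.0 [  19.6 -106.   -15.7  -12.6   -0.3    1.2]
4 -106.3 [  19.9 -106.    -9.8  -11.6   -0.5    1.5]
8 -106.2 [  20.2 -105.7   -4.1   -9.9   -0.5    0.9]
13 -105.3 [  20.4 -105.     2.9   -9.1    1.2    1.2]
19 -103.4 [  20.7 -103.5   11.1   -8.4    1.3    0.6]
27 -99.2 [  21.  -100.5   21.4   -7.8    1.9    0.3]
37 -91.5 [ 21.4 -93.1  32.9  -8.1   4.6   1.4]
48 -80.2 [ 21.8 -78.8  43.6  -1.7   1.8  -0.4]
60 -64.9 [ 22.3 -62.7  53.9  -0.7  -0.2  -0.9]
73 -45.7 [ 22.8 -44.2  61.3  -0.3  -0.6  -0.5]
86 -24.7 [ 23.3 -23.2  63.7  -0.2  -0.2  -0.6]
```

View pics/s4c.png

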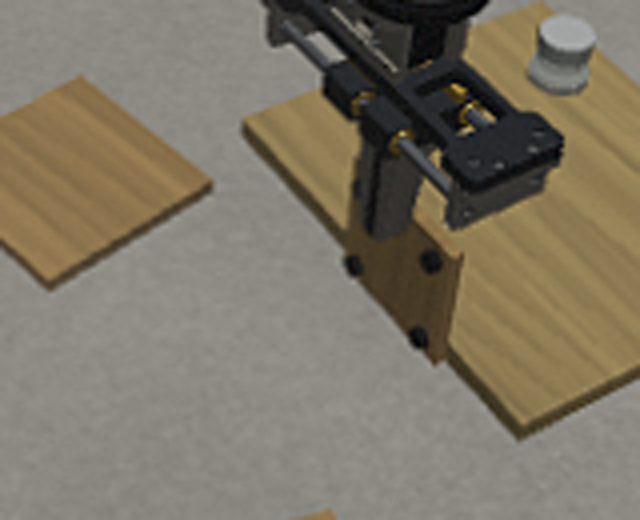

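It stands on its lead edge against the board, feet towards −y, with the fingers behind its upper edge at crop (385,230). Now I'll push it on over.

Run:
```python
from h import *
arm.wait(.4); print(st())
print(go(-.018,.078,sp=.05))
print(go(.000,.074,sp=.05))
print(go(.015,.068,sp=.06))
arm.wait(.4);print(st())
c=arm.read_camera("scene")
cv2.imwrite("pics/s5c.png",cv2.resize(c["pixels"][110:240,240:400],None,fx=4,fy=4,interpolation=cv2.INTER_CUBIC))
```

```text
[ 23.7 -23.9  63.7  -0.7  -0.2   0.4]
[ 24.  -17.4  58.   -0.    0.5   0.4]
[24.5  0.4 54.5 -1.4 -0.6  1.4]
[24.9 15.6 48.2  0.1 -0.9 -0.5]
[25.3 14.8 48.6 -0.5 -0.1  1. ]
```

View pics/s5c.png

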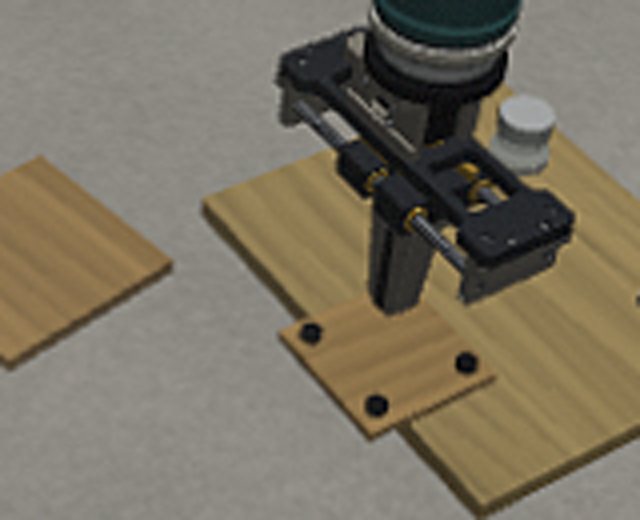

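It lies flat on the board with its feet up, overhanging a little. I'll back off and check the final pose.

Run:
```python
from h import *
go(.015,.15,sp=.2); go(-.22,.2,sp=.25); print(st())
c=arm.read_camera("top")
hsv=cv2.cvtColor(c["pixels"],cv2.COLOR_BGR2HSV); print(hsv[150:175:12,205:235:3].tolist())
P=np.array([[.0]]); g=c["pixels"]
cv2.imwrite("pics/t6c.png",cv2.resize(g[100:260,100:300],None,fx=4,fy=3.75,interpolation=cv2.INTER_CUBIC)[:600,:800])
m=cv2.inRange(hsv,(0,0,0),(180,255,30)); m[:, :180]=0;m[:,240:]=0;m[:135]=0;m[190:]=0
n,l,s,ce=cv2.connectedComponentsWithStats(m)
for i in range(1,n):
    X=ray(c,[ce[i]],.03)[0]-E0; print(s[i,4],ce[i].round(1),np.round([X@U*1000,X@V*1000],1))
```

```text
[ 2.710e+01 -2.182e+02  1.796e+02 -1.000e-01 -9.000e-01  5.000e-01]
[[[19, 99, 124], [19, 99, 118], [30, 8, 99], [20, 6, 118], [17, 33, 123], [19, 24, 118], [15, 8, 121], [21, 15, 120], [13, 15, 118], [8, 9, 118]], [[17, 110, 109], [17, 113, 111], [19, 111, 108], [18, 119, 111], [17, 111, 113], [18, 113, 115], [6, 10, 124], [17, 15, 116], [11, 17, 122], [15, 13, 117]], [[17, 117, 122], [18, 111, 119], [17, 109, 122], [18, 116, 121], [16, 112, 123], [18, 116, 123], [16, 25, 110], [26, 15, 121], [10, 13, 120], [18, 11, 114]]]
14 [215.3 155.5] [ 32.3 -15.4]
15 [190.5 158.1] [32.4 52.2]
3 [238.7 175.7] [-29.  -72.7]
15 [217.6 180.4] [-35.7 -14.9]
10 [234.5 182.4] [-45.9 -59.7]
15 [192.6 182.9] [-35.2  52.8]
1 [231. 188.] [-59.9 -48.8]
```

View pics/t6c.png

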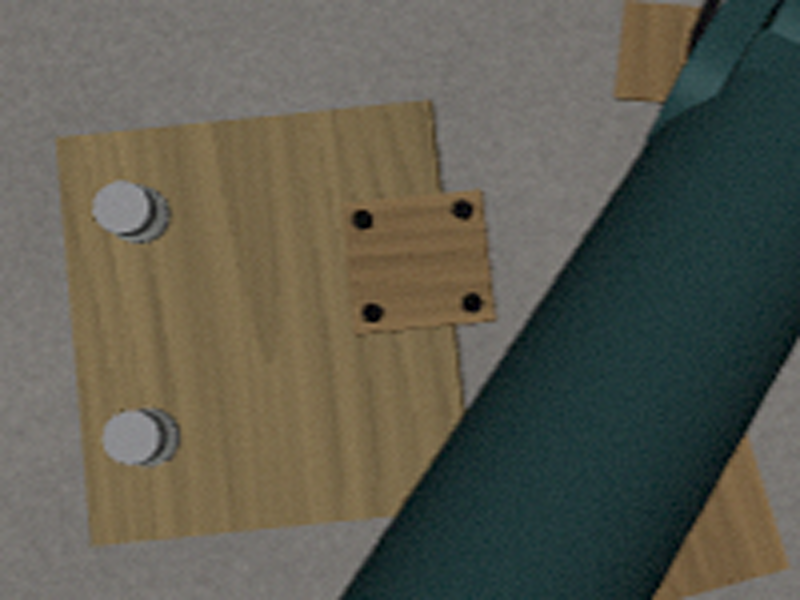

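The top view shows all four feet up at crop (362,219), (462,209), (372,312) and (472,302). The coaster is square to the board but overhangs by about 29 mm, because it slid back during the fall. I'll nudge it further on with the fingertips.

Run:
```python
from h import *
go(-.065,.06,sp=.2); print(go(-.065,.018,sp=.12)); print(go(-.016,.018,sp=.05))
go(-.06,.018,sp=.12); go(-.2,.2,sp=.25); arm.wait(.3); print(st())
c=arm.read_camera("top")
hsv=cv2.cvtColor(c["pixels"],cv2.COLOR_BGR2HSV)
m=cv2.inRange(hsv,(0,0,0),(180,255,30)); m[:, :165]=0;m[:,225:]=0;m[:135]=0;m[190:]=0
n,l,s,ce=cv2.connectedComponentsWithStats(m)
for i in range(1,n):
    X=ray(c,[ce[i]],.03)[0]-E0; print(s[i,4],ce[i].round(1),np.round([X@U*1000,X@V*1000],1))
```

```text
[ 28.8 -65.7  -1.6  -0.   -0.1  -0.1]
[ 29.9 -16.2  -1.6   0.   -0.    0.5]
[  31.8 -199.3  179.7    0.     0.     0.4]
14 [206.5 156.5] [32.1  8.6]
16 [181.5 159. ] [32.7 76.6]
13 [208.8 181.5] [-36.    8.8]
15 [183.8 183.8] [-35.   76.7]
4 [223.5 184.5] [-48.4 -29.7]
2 [221.5 188. ] [-57.2 -23.4]
```

The four feet are still up, and the overhang is now about 5 mm.

```bash
python3 -c "
from station import arm
print(arm.hand_in())"
```

```text
the job is handed in; nothing more can be done
None
```

The coaster lies flat on the board with its feet up and about 5 mm overhang, after one extra nudge because it landed about 29 mm over the edge; the job was handed in at about 32 s.

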